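Find the transport spacer for the instrument head

ROBOT

A 7-joint arm with a two-finger parallel gripper is mounted at the origin on the work surface. World frame = base frame: x ahead of the robot, y to its left, z up, the work surface at z = 0. Lengths are in mm, angles in rad, forces in N, time in s.
With the tool pointing down it reaches from about 425 to 875 mm from the base axis. Payload 4.7 kg.
Tool frame: the origin (TCP) lies on the centre line of the jaws, within the pads' length; the fingertips stand 14 mm ahead of it and the grasp point (between the pads) lies 5 mm behind it (env.tip_reach is the z of the fingertips in the tool frame, in mm); z points along the fingers, y is the direction in which the jaws open and shut (so a half turn about z gives the same grasp; the last joint's range is limited). The gripper opens to 87 mm and grips with 3 to 60 N. Pads are 19 mm wide; open, the fingers measure 117 mm over their backs; the gripper's body (75 mm by 190 mm) begins 51 mm behind the grasp point.
Start: joints at [1.179, 0.321, -0.07, 1.45, 0.023, 1.371, -0.057], TCP at [256.573, -597.239, 236.587] pointing down, gripper open.
Joint ranges: [-2.86, 2.86], [-0.3, 2.09], [-1.38, 1.24], [0.06, 2.45], [-1.56, 4.7], [0.09, 2.05], [-2.69, 2.69]. Speed limits (rad/s): [2.57, 2.57, 3.14, 3.14, 3.14, 3.14, 3.14].

INTERFACE

Orientations are given as a unit quaternion [w, x, y, z].
In Python, from plant import env gives the robot as it stands. The module is installed in compiled form; this text tells all that it offers.
- The arm moves only by the shell command python3 -m inch 'ROWS' [FORCE]. ROWS is JSON, a list of rows, each an object with "twist": the turn, a rotation vector about the world's x, y, z in rad, a list of three; "slide": the shift along the world's x, y, z in m, a list of three; "grip": the closure in counts, from 0 (fully open) to 255 (shut). In form: [{"twist": [rx, ry, rz], "slide": [dx, dy, dz], "grip": grip}, ...]. A call has 1 to 8 rows; each row shifts and turns the pose as measured when the row begins; what a row does not reach is not made up. A row lasts 1/12 s, in which the tool goes at most 41.7 mm and 7.16 degrees, less where a joint would pass 70% of its speed; a pose out of reach is approached as far as the arm can. A call is refused whole if a number of a shift passes 0.0417 or a number of a turn 0.125, either way. A call with a gripper value outside its range is refused whole. The fingers move at their own pace and stop on an object; FORCE is the grip in N (left out, the last holds). Time passes only in rows, so rows that do not move let the fingers close. It gives the time, the measured TCP pose, the force and the opening at its end, in the units of the state.
- env.get_obs(): the state, without advancing time (a new reading comes with each control period).
- env.capture(name): name is "scene" or "side" or "wrist"; returns (picture, depth): 420x560x3 uint8, red, green, blue; 420x560 float32, mm along the optical axis (not along the pixel's ray), 0 where there is no reading.
- env.camera_info(name): a dict with "K" (3x3 intrinsics, pixels), "R" (3x3) and "t" (3): a world point X has camera coordinates R X + t. Camera axes: x right, y down, z forward; pixel columns grow to the right and rows downward; lengths in mm; the calibration is good to about 2 mm. A picture is of the moment at which its call begins: read the wrist's pose just before it. camera_info takes no time and is no camera call; for the wrist camera it gives the pose at the moment of the call.
- env.hand_in(): hands the job in, once; it reports no verdict.
The state is a dict: "time": time; "joints": joint angles; "joint_velocities": joint speeds; "joint_efforts": joint torques, N m; "eef_pos": TCP position; "ee_rot": TCP orientation; "contact_force": force on the tool from outside, world axes, zero at the start; "ft_torque": the same for the moment, N m; "gripper_width": finger opening in mm.
Only numpy, scipy, OpenCV 4.12 (cv2) and the standard library are available. Lean on these libraries where they do the work, as an engineer would, in place of code of your own. Each camera call takes 0.05 s, during which the arm holds its last target.

TASK

Find out which of the four spacer plates just fits the gap under the instrument's head, by trying them: the thickest one that slides in on the rest pad without lifting the head. Leave that plate lying flat in the gap, square to the instrument and pushed home up to the column, with the other three lying flat on the table; never lift the head or disturb the small things around.

Things in the scene. Friction and masses are not known exactly. Their poses are not given: they have to be found in the camera images.
- instrument: Eye-examination instrument, fixed to the table: cream base 230 x 150 x 25 mm (own x from -90 to +140 mm, y +-75 mm), square aluminium column, cream head that slides up the column, steel jaw under the head, dark steel rest pad under the jaw. Origin on the underside of the base, below the gap; +x points from the open front towards the column, z up.
- jaw (a point): Point on the flat underside of the jaw, 62 mm above the instrument's origin. The jaw is 44 mm wide (y) and covers x = -20 to +30 mm, with a 3 mm sloping lead-in at its front edge. The head rests on its lower stop by its weight: about 22 N upwards lifts it; a level push of up to 10 N on the jaw's front does not.
- ledge (a point): Point in the plane of the jaw's underside at x = -30 mm, straight above the middle of the open ledge of the rest pad. The pad is 50 mm wide (y), its flat top runs from x = -40 to +35 mm. Its height is reset each time and not given: the top lies 5.8 to 20.5 mm below this point. Find it by touch and by trying plates.
- stop (a point): Point on the front face of the column (60 mm wide) at x = +45 mm, y = 0, level with the jaw's underside: a plate pushed home stops here with its tip.
- hood (a point): Middle of the lower front edge of the hood that juts out above the gap, at x = -70 mm, z = 178 mm; the hood is 75 mm wide (y) and 60 mm high. An upright hand holding a plate's handle would hit it, so the hand must lean back, away from the column, by about 25 to 45 degrees.
- plate1_mid (a point): Centre, half-way up, of the blade of the 5 mm plate (1 dark mark near the tip): aluminium, 110 (x) x 24 (y) x 5 mm (z), tip at x = +55 mm. Black handle, 14 mm wide (y), 16 mm deep: its axis starts on the blade's top at x = -45 mm and rises 58 mm along itself, leaning 35 degrees from vertical towards -x. Grip across y. Lies flat on the table; about 58 g.
- plate2_mid (a point): Centre, half-way up, of the blade of the 9 mm plate (2 dark marks near the tip): aluminium, 110 (x) x 24 (y) x 9 mm (z), tip at x = +55 mm. Black handle, 14 mm wide (y), 16 mm deep: its axis starts on the blade's top at x = -45 mm and rises 58 mm along itself, leaning 35 degrees from vertical towards -x. Grip across y. Lies flat on the table; about 76 g.
- plate3_mid (a point): Centre, half-way up, of the blade of the 13 mm plate (3 dark marks near the tip): aluminium, 110 (x) x 24 (y) x 13 mm (z), tip at x = +55 mm. Black handle, 14 mm wide (y), 16 mm deep: its axis starts on the blade's top at x = -45 mm and rises 58 mm along itself, leaning 35 degrees from vertical towards -x. Grip across y. Lies flat on the table; about 94 g.
- plate4_mid (a point): Centre, half-way up, of the blade of the 17 mm plate (4 dark marks near the tip): aluminium, 110 (x) x 24 (y) x 17 mm (z), tip at x = +55 mm. Black handle, 14 mm wide (y), 16 mm deep: its axis starts on the blade's top at x = -45 mm and rises 58 mm along itself, leaning 35 degrees from vertical towards -x. Grip across y. Lies flat on the table; about 112 g.
- lens_ring: Bystander: thin steel trial-lens ring, 38 mm across, 5 mm high, lying flat; origin at the centre of its underside.
- lens_case: Bystander: small plastic lens case with two round lids, 54 x 26 x 18 mm; origin at the centre of its underside.
- drops: Bystander: small upright bottle, 28 mm across, 70 mm high; origin at the centre of its underside.
- torch: Bystander: pen torch lying down, 125 mm long, 16 mm high; origin at the centre of its underside.
- occluder: Bystander: black eye-cover paddle lying flat, 170 mm long, 6 mm high; origin at the centre of its underside.
- dish: Bystander: shallow steel dish, 90 mm across, 30 mm high; origin at the centre of its underside.
Not all that is in view belongs to the job. Leave any blue, green or orange look-alike of the part that bears plate2_mid alone.

How it is judged (in metres and radians):
At the end, for the whole second after the job is handed in: One plate lies flat on the rest pad under the jaw with under 4.6 mm of play above it (plates go in 4 mm steps), tip within 13 mm of the column, within 10 mm and 0.15 rad of the instrument's centre line; head within 1.5 mm of its start; the other three lie flat on the table (((x of plate1_mid in the frame of instrument between -0.023 and 0 m and y of plate1_mid in the frame of instrument between -0.01 and 0.01 m and angle between the x axis of plate1_mid and the x axis of instrument, either way round below 0.15 rad and angle between plate1_mid's own z axis and vertical below 0.06 rad and z of jaw in the frame of plate1_mid between 0.001 and 0.0071 m and height (world z) of each of plate2_mid, plate3_mid, plate4_mid below 0.02 m and angle between each of plate2_mid, plate3_mid, plate4_mid's own z axis and vertical below 0.1 rad) or (x of plate2_mid in the frame of instrument between -0.023 and 0 m and y of plate2_mid in the frame of instrument between -0.01 and 0.01 m and angle between the x axis of plate2_mid and the x axis of instrument, either way round below 0.15 rad and angle between plate2_mid's own z axis and vertical below 0.06 rad and z of jaw in the frame of plate2_mid between 0.003 and 0.0091 m and height (world z) of each of plate1_mid, plate3_mid, plate4_mid below 0.02 m and angle between each of plate1_mid, plate3_mid, plate4_mid's own z axis and vertical below 0.1 rad) or (x of plate3_mid in the frame of instrument between -0.023 and 0 m and y of plate3_mid in the frame of instrument between -0.01 and 0.01 m and angle between the x axis of plate3_mid and the x axis of instrument, either way round below 0.15 rad and angle between plate3_mid's own z axis and vertical below 0.06 rad and z of jaw in the frame of plate3_mid between 0.005 and 0.0111 m and height (world z) of each of plate1_mid, plate2_mid, plate4_mid below 0.02 m and angle between each of plate1_mid, plate2_mid, plate4_mid's own z axis and vertical below 0.1 rad) or (x of plate4_mid in the frame of instrument between -0.023 and 0 m and y of plate4_mid in the frame of instrument between -0.01 and 0.01 m and angle between the x axis of plate4_mid and the x axis of instrument, either way round below 0.15 rad and angle between plate4_mid's own z axis and vertical below 0.06 rad and z of jaw in the frame of plate4_mid between 0.007 and 0.0131 m and height (world z) of each of plate1_mid, plate2_mid, plate3_mid below 0.02 m and angle between each of plate1_mid, plate2_mid, plate3_mid's own z axis and vertical below 0.1 rad)) and distance of jaw from where it was at the start of the episode below 0.0015 m); the robot touches nothing.
It fails at once if the head was lifted by more than 3 mm (distance of jaw from where it was at the start of the episode above 0.003 m).
It fails at once if a bystander was disturbed (moved more than 30 mm) (distance of any of lens_ring, lens_case, drops, torch, occluder, dish from where it was at the start of the episode above 0.03 m).
It also fails if it takes over 72 s, if anything falls off the work surface, if the arm or the gripper's body presses on something with over 40 N, if the wrist force passes 120 N, or if a joint passes its speed limit or range.

## Working session

There is one attempt and no reset: what is moved stays moved. The work goes in short steps, Python scripts to look and compute and a shell command to move; the robot and the scene stay as the last step left them, time stands still between calls to the robot, and variables do not carry over. Pictures are saved under pics/ and viewed, and the job is handed in when it is done.

```bash
ls; mkdir -p pics; cat > h.py <<'E'
import numpy as np, cv2
from plant import env
def cap(n,f):
    p,d=env.capture(n); cv2.imwrite(f'pics/{f}.png',p[:,:,::-1]); np.savez(f'pics/{f}.npz',p=p,d=d,**{k:np.array(v) for k,v in env.camera_info(n).items() if k in 'KRt'})
    return p,d
def px(f,u,v,r=1):
    z=np.load(f'pics/{f}.npz'); d=z['d'][v-r:v+r+1,u-r:u+r+1]; d=np.median(d[d>0])
    c=np.linalg.inv(z['K'])@np.array([u,v,1])*d
    return z['R'].T@(c-z['t'])
def cloud(f):
    z=np.load(f'pics/{f}.npz'); d=z['d']; v,u=np.mgrid[:420,:560]
    c=np.stack([u,v,np.ones_like(u)],-1)@np.linalg.inv(z['K']).T*d[...,None]
    X=(c-z['t'])@z['R']; X[d==0]=np.nan
    return z['p'],X
def proj(f,X):
    z=np.load(f'pics/{f}.npz'); c=z['R']@np.array(X)+z['t']; q=z['K']@c; return q[:2]/q[2]
E
python3 - <<'E'
from h import *
print(env.get_obs())
for n in ['scene','side','wrist']: cap(n,n+'0')
E
```

```text
pics
{'time': 0.0, 'joints': array([ 1.17908418,  0.32180187, -0.07008735,  1.45168426,  0.02260676,
        1.37074719, -0.05688254]), 'joint_velocities': array([ 1.74316735e-03,  1.17483616e-03, -1.28969467e-03,  2.20021497e-03,
       -4.70842618e-04,  5.47100639e-05,  9.44211125e-04]), 'joint_efforts': array([ 3.75705467e-04, -4.91286564e+01, -4.03775750e-01, -3.12527704e+01,
       -6.40020682e-02,  4.36745526e-02,  1.59445899e-04]), 'eef_pos': array([ 256.34962424, -596.75503133,  235.47055952]), 'ee_rot': array([-8.96108641e-04,  9.79479424e-01,  2.01542052e-01, -2.36559630e-04]), 'contact_force': array([-0.08753215,  0.19228179, -0.16187423]), 'ft_torque': array([ 0.02062687,  0.04967275, -0.0265    ]), 'gripper_width': 87.16709770768168}
```

View pics/scene0.png

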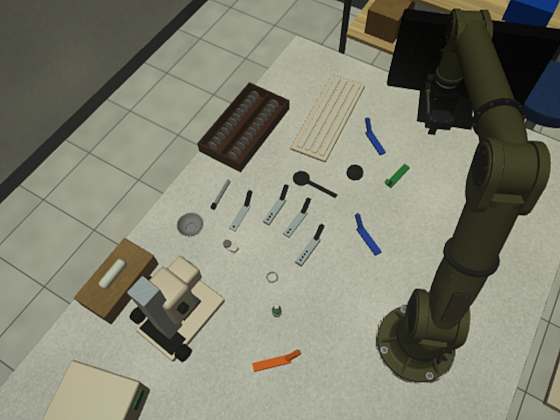

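View pics/side0.png

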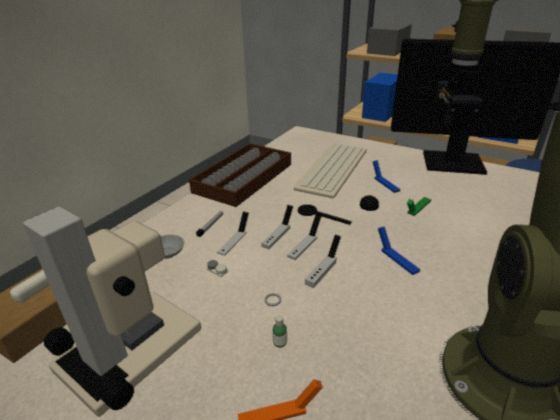

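View pics/wrist0.png

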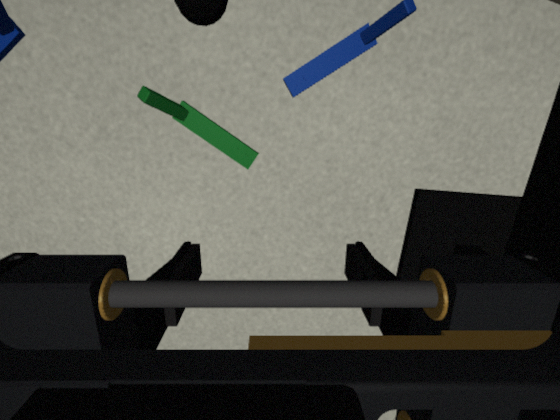

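The scene view shows four silver plates with black handles around (241,212), (276,206), (298,217) and (310,245). The instrument is at about (180,310). Next I'll enlarge the crops and measure.

```bash
python3 - <<'E'
from h import *
p=cv2.imread('pics/scene0.png')
cv2.imwrite('pics/c1.png',cv2.resize(p[160:285,190:350],None,fx=5,fy=4.8,interpolation=cv2.INTER_CUBIC))
cv2.imwrite('pics/c2.png',cv2.resize(p[235:365,100:260],None,fx=5,fy=4.6,interpolation=cv2.INTER_CUBIC))
q=cv2.imread('pics/side0.png')
cv2.imwrite('pics/c3.png',cv2.resize(q[200:410,0:280],None,fx=2.8,fy=2.8,interpolation=cv2.INTER_CUBIC))
cv2.imwrite('pics/c4.png',cv2.resize(q[190:300,200:360],None,fx=5,fy=5,interpolation=cv2.INTER_CUBIC))
for n in ['scene0','side0']:
    z=np.load(f'pics/{n}.npz'); print(n,-z['R'].T@z['t'],z['K'][0,0],z['R'][2])
E
```

```text
scene0 [ 131.41005392  508.46743907 1447.60072494] 490.87899423205727 [ 0.26126483 -0.42486425 -0.86673586]
side0 [113.34051805 576.08096669 629.86431354] 399.27188953000956 [ 0.41749548 -0.73692164 -0.53164276]
```

View pics/c1.png

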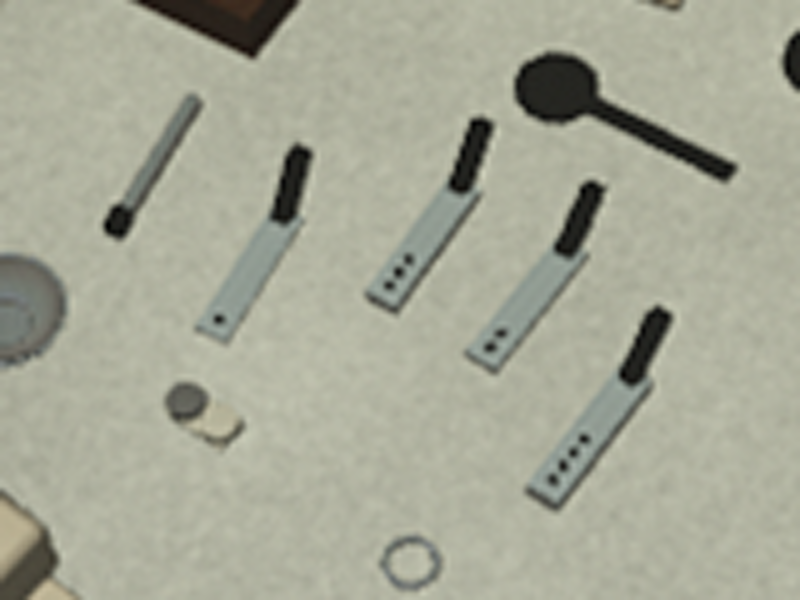

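View pics/c2.png

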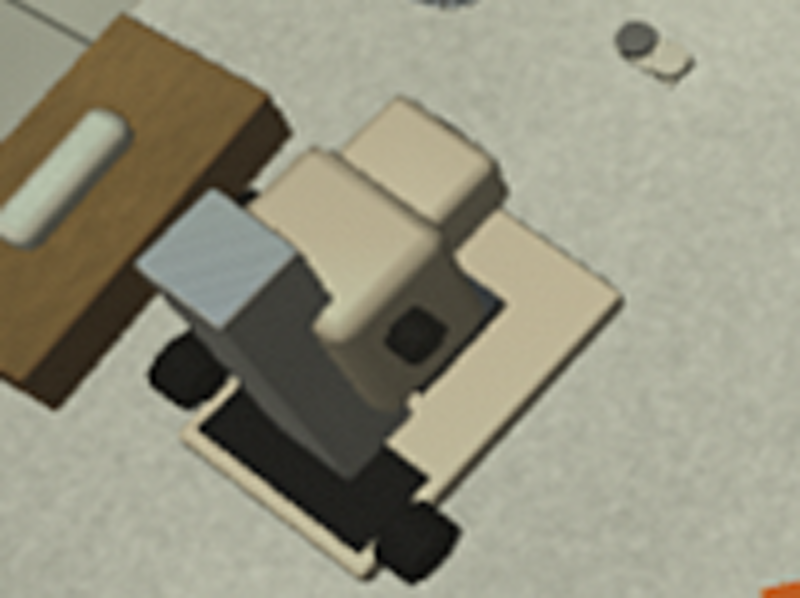

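View pics/c3.png

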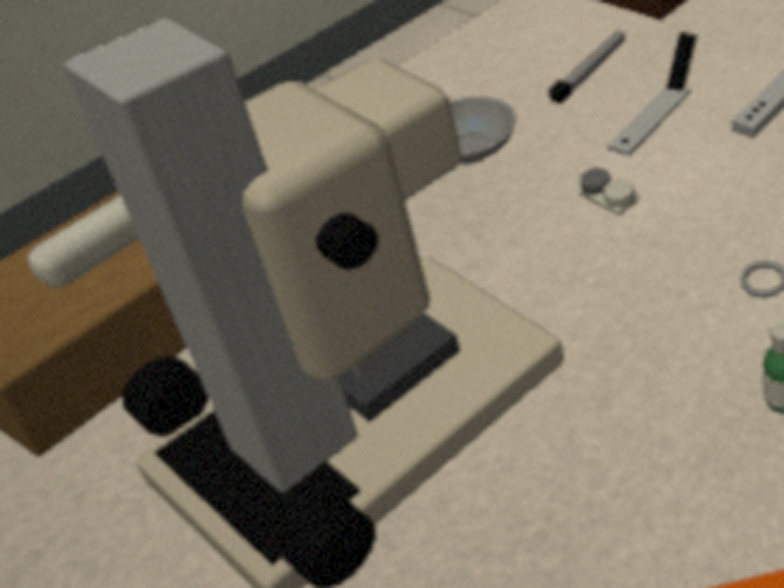

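View pics/c4.png

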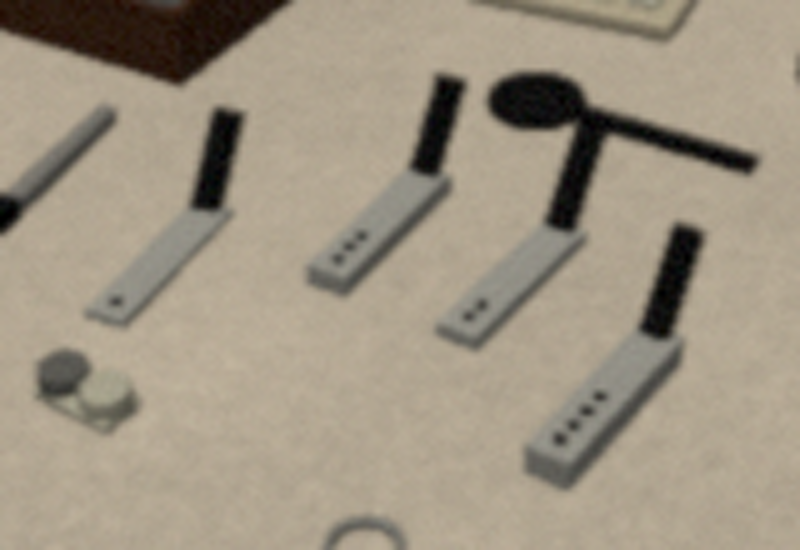

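```bash
cat >> h.py <<'E'
def ray(f,u,v,h):
    z=np.load(f'pics/{f}.npz'); C=-z['R'].T@z['t']; d=z['R'].T@np.linalg.inv(z['K'])@np.array([u,v,1.])
    return C+d*(h-C[2])/d[2]
E
python3 - <<'E'
from h import *
np.set_printoptions(precision=1,suppress=True)
c2=lambda x,y:(100+(x+.5)/5-.5,235+(y+.5)/4.6-.5)
c3=lambda x,y:((x+.5)/2.8-.5,200+(y+.5)/2.8-.5)
print('base corners')
for q in [(622,298),(370,575),(185,435)]: print(ray('scene0',*c2(*q),25))
for q in [(562,345),(270,585),(143,462)]: print(ray('side0',*c3(*q),25))
print('column top', [ray('scene0',*c2(*q),h)[:2] for h in (260,) for q in [(215,190),(298,258),(218,328),(137,265)]])
print('px col top', px('scene0',143,292), px('side0',55,222))
# plates
for n in ['scene0','side0']:
    p,X=cloud(n); g=p.astype(int); 
    m=(X[...,0]>150)&(X[...,0]<700)&(X[...,2]>-10)
    u=(abs(g[...,0]-g[...,2])<100)
    print(n,'table z', np.nanmedian(X[200:400,250:330,2]))
E
```

```text
base corners
[547.9 185.2  25. ]
[570.5 404.9  25. ]
[716.7 390.8  25. ]
[543.1 184.4  25. ]
[571.7 404.7  25. ]
[712.4 388.9  25. ]
column top [array([695.6, 294. ]), array([633.8, 303.8]), array([643.4, 356. ]), array([701.7, 348.9])]
px col top [637.8 337.5 324.9] [628.7 333.8 324. ]
scene0 table z 0.5667023745605692
side0 table z -0.528668247112672
```

```bash
python3 - <<'E'
from h import *
np.set_printoptions(precision=1,suppress=True)
c1=lambda x,y:(190+(x+.5)/5-.5,160+(y+.5)/4.8-.5)
c4=lambda x,y:(200+(x+.5)/5-.5,190+(y+.5)/5-.5)
# top-face corners tipL, tipR, rearR in c1 ; c4
P={1:(5,[(196,326),(226,341),(300,222)],[(86,314),(124,324),(232,210)]),
 2:(9,[(467,350),(496,368),(588,255)],[(437,328),(474,345),(586,236)]),
 3:(13,[(366,292),(394,308),(480,194)],[(308,268),(342,288),(450,182)]),
 4:(17,[(528,488),(556,505),(653,382)],[(526,452),(566,476),(682,342)])}
for k,(h,a,b) in P.items():
    for n,c,q in (('scene0',c1,a),('side0',c4,b)):
        L,R,B=[ray(n,*c(*s),h)[:2] for s in q]
        x=(R-B); l=np.linalg.norm(x); w=np.linalg.norm(R-L); print(k,n,'len',l,'w',w,'ctr',(L+B)/2,'yaw',np.degrees(np.arctan2(x[1],x[0])))
for n in ['scene0','side0']:
    p,X=cloud(n)
    # column: z 150..300
    y=84*np.pi/180; O=np.array([629.2,262.8,0]); Rz=np.array([[np.cos(y),-np.sin(y),0],[np.sin(y),np.cos(y),0],[0,0,1]])
    L=(X-O)@Rz
    m=(L[...,0]>40)&(L[...,0]<120)&(abs(L[...,1]-30)<12)&(L[...,2]>80)&(L[...,2]<300)
    q=L[m]; print(n,'col side pts',len(q)); 
    if len(q)>50: print(' slope,off',np.polyfit(q[:,0]-75,q[:,1],1)); print('x range',np.percentile(q[:,0],[1,5,50,95,99]))
    m=(L[...,2]>315)&(L[...,2]<340)&(abs(L[...,1])<60)&(L[...,0]>20)&(L[...,0]<140); q=L[m]; print(' top',np.percentile(q,[2,50,98],axis=0))
    m=(L[...,2]>21)&(L[...,2]<29)&(abs(L[...,1])<90)&(L[...,0]>-120)&(L[...,0]<180); q=L[m]; print(' base',np.percentile(q,[1,99],axis=0))
    m=(L[...,2]>165)&(L[...,2]<250)&(abs(L[...,1])<60)&(L[...,0]>-120)&(L[...,0]<-20); q=L[m]; print(' hood',np.percentile(q,[1,50,99],axis=0))
    m=(L[...,2]>32)&(L[...,2]<60)&(abs(L[...,1])<27)&(L[...,0]>-45)&(L[...,0]<40); q=L[m]; print(' pad',len(q)); 
    if len(q)>10: print(np.percentile(q,[5,25,50,75,95],axis=0))
E
```

```text
1 scene0 len 104.37197790950795 w 23.523222632183938 ctr [672.5 -83.9] yaw 95.02944649223662
1 side0 len 109.41229086795394 w 22.09710605712205 ctr [668.2 -86.2] yaw 95.08554161086137
2 scene0 len 107.29133791565505 w 23.39257287353105 ctr [ 499.1 -157.9] yaw 85.53401248342354
2 side0 len 109.41786619698351 w 22.826096333208575 ctr [ 494.9 -155.3] yaw 85.95338768312509
3 scene0 len 107.07671912412046 w 22.562999128114583 ctr [ 582. -161.] yaw 88.7657514440808
3 side0 len 110.21246326391017 w 25.1862228838502 ctr [ 578.  -160.8] yaw 89.54273823832379
4 scene0 len 109.77406112117974 w 21.235343508496992 ctr [412.3 -88.7] yaw 85.08749340100167
4 side0 len 112.5355198976452 w 23.62970197865483 ctr [409.9 -88.1] yaw 86.58720766313459
scene0 col side pts 659
 slope,off [-0.1 26.7]
x range [41.8 47.9 73.9 97.5 98.9]
 top [[ 45.2 -32.4 318.7]
 [ 72.5  -1.3 325. ]
 [ 98.2  25.5 329.5]]
 base [[-88.7 -76.   21.1]
 [137.7  70.7  29. ]]
 hood [[-70.8 -38.5 189.8]
 [-44.6   7.  237.1]
 [-20.9  34.7 242.6]]
 pad 53
[[-40.6  -0.5  33. ]
 [-37.4  11.8  35.7]
 [-32.8  19.1  40.2]
 [ -7.9  20.7  42.8]
 [ 23.1  22.4  46.5]]
side0 col side pts 4055
 slope,off [-0.1 27.4]
x range [43.6 49.7 74.8 96.2 96.9]
 top [[ 44.5 -29.3 315.7]
 [ 73.    6.3 323.7]
 [ 96.7  27.6 325. ]]
 base [[-90.  -77.7  21.3]
 [135.4  71.7  28.9]]
 hood [[-70.2 -33.2 181.5]
 [-46.   32.  234.2]
 [-24.8  36.3 238.4]]
 pad 552
[[-40.3  -3.9  33.4]
 [-23.6   5.8  39.4]
 [ -1.5  13.9  40.8]
 [ 18.8  21.1  41.7]
 [ 30.4  22.8  42.8]]
```

```bash
python3 - <<'E'
from h import *
np.set_printoptions(precision=2,suppress=True)
y=84*np.pi/180; O=np.array([629.2,262.8,0]); Rz=np.array([[np.cos(y),-np.sin(y),0],[np.sin(y),np.cos(y),0],[0,0,1]])
for n in ['scene0','side0']:
    p,X=cloud(n); L=(X-O)@Rz
    m=(L[...,0]>48)&(L[...,0]<95)&(abs(L[...,1]-28)<8)&(L[...,2]>80)&(L[...,2]<300); q=L[m]
    print(n,np.polyfit(q[:,0]-75,q[:,1],1))
    # base +y edge, rear edge & front edge: 
    for h0,h1 in ((24-3,24+5),):
        m=(L[...,2]>h0)&(L[...,2]<h1)&(L[...,1]>55)&(L[...,1]<85)&(L[...,0]>-80)&(L[...,0]<130)
        q=L[m]; b=np.round(q[:,0]/15); 
        e=np.array([[v*15,np.percentile(q[b==v,1],97)] for v in np.unique(b) if (b==v).sum()>8]); print('edge +y',np.polyfit(e[:,0],e[:,1],1))
        m=(L[...,2]>h0)&(L[...,2]<h1)&(abs(L[...,1])<68)&(L[...,0]<-70); q=L[m]; b=np.round(q[:,1]/15)
        e=np.array([[v*15,np.percentile(q[b==v,0],3)] for v in np.unique(b) if (b==v).sum()>8]); print('edge front',np.polyfit(e[:,0],e[:,1],1))
    m=(L[...,0]>-39)&(L[...,0]<-22)&(abs(L[...,1])<24)&(L[...,2]>30)&(L[...,2]<62); vs=np.argwhere(m)
    for v in vs[:60]: print(v,L[tuple(v)],p[tuple(v)])
E
```

```text
scene0 [-0.07 25.74]
edge +y [-0.  70.7]
edge front [   5.56 -703.29]
[294 193] [-38.92  -5.73  46.1 ] [134 129 110]
[295 194] [-38.25  -0.94  46.9 ] [111 108  96]
[296 194] [-36.3    0.31  44.63] [50 55 56]
[296 195] [-38.5    1.79  42.14] [100  98  87]
[297 195] [-35.19   6.11  48.2 ] [53 58 61]
[297 196] [-37.85   6.54  42.84] [81 81 76]
[298 195] [-33.31   7.22  45.55] [56 59 59]
[298 196] [-35.55   8.59  42.77] [47 52 56]
[298 197] [-36.76  12.24  46.23] [60 62 62]
[298 198] [-38.25  15.27  48.  ] [118 116 101]
[299 196] [-32.96  11.29  44.46] [55 60 62]
[299 197] [-35.04  13.    42.59] [51 55 57]
[299 198] [-37.42  14.09  38.98] [59 63 61]
[299 199] [-38.68  17.63  42.15] [110 106  93]
[300 196] [-31.34  11.81  40.15] [58 62 60]
[300 197] [-33.07  14.31  40.48] [55 60 61]
[300 198] [-34.14  18.3   44.92] [52 56 58]
[300 199] [-36.77  18.82  39.71] [38 42 43]
[301 197] [-30.05  18.    44.96] [58 61 63]
[301 198] [-31.97  20.08  44.12] [49 53 53]
[301 199] [-35.08  19.5   35.78] [27 29 28]
[301 200] [-37.4   20.75  32.55] [62 60 50]
[302 197] [-28.17  19.12  42.33] [55 58 57]
[30
[... 2362 characters left out ...]
1 148] [-22.74   3.31  41.35] [59 54 56]
[321 149] [-24.51   3.63  39.97] [56 58 58]
[321 150] [-25.32   5.81  40.61] [60 58 59]
[321 151] [-25.    10.13  43.58] [55 55 55]
[321 152] [-26.87  10.29  42.02] [57 59 57]
[321 153] [-29.46   9.1   38.97] [60 59 59]
[321 154] [-28.86  13.9   42.5 ] [59 57 59]
[321 155] [-30.49  14.52  41.44] [57 59 56]
[321 156] [-31.66  16.01  41.32] [54 56 53]
[321 157] [-33.22  16.78  40.41] [56 54 53]
[321 158] [-34.12  18.77  40.86] [53 53 54]
[321 159] [-34.38  21.9   42.58] [52 53 53]
[321 160] [-35.96  22.65  41.64] [41 41 40]
[321 161] [-38.69  21.38  38.41] [33 32 33]
[322 149] [-23.12   5.26  39.46] [55 54 55]
[322 150] [-23.61   8.06  40.78] [55 54 56]
```

Side-view depth puts the pad top at about z = 41–43, so the gap is about 19–20 mm. That makes plate 4 (17 mm, four marks, at 310,245) the first one to try. Next I'll plan the grasp.

```bash
cat >> h.py <<'E'
from scipy.spatial.transform import Rotation as Ro
def frame(yaw,tilt):
    y=np.radians(yaw);t=np.radians(tilt);u=np.array([np.cos(y),np.sin(y),0])
    z=np.sin(t)*u+np.array([0,0,-np.cos(t)]); yy=np.array([np.sin(y),-np.cos(y),0]); x=np.cross(yy,z)
    return Ro.from_matrix(np.stack([x,yy,z],1)),u
def need(mid,h,yaw,tilt=35,s=29,show=True):
    """mid: blade centre world, h thickness; TCP at s along handle"""
    _,u=frame(yaw,tilt); a=np.array([0,0,np.cos(np.radians(35))])-np.sin(np.radians(35))*u
    T=np.array(mid)-45*u+np.array([0,0,h/2])+s*a
    return go(T,yaw,tilt)
def go(T,yaw,tilt):
    R,_=frame(yaw,tilt); o=env.get_obs(); q=o['ee_rot']; C=Ro.from_quat([q[1],q[2],q[3],q[0]])
    rv=(R*C.inv()).as_rotvec()
    print('t',round(o['time'],2),'tcp',np.round(o['eef_pos'],1),'target',np.round(T,1),'d[m]',np.round((T-o['eef_pos'])/1000,4),'rotvec',np.round(rv,3),'|',round(np.linalg.norm(rv),3),'w',round(o['gripper_width'],1),'F',np.round(o['contact_force'],1),'q',np.round(o['joints'],2))
E
python3 - <<'E'
from h import *
need([411,-88.4,8.5],17,85.8)
need([411,-88.4,8.5],17,85.8,35,110)
E
```

```text
t 0.15 tcp [ 256.4 -596.9  235.7] target [ 406.5 -149.9   40.8] d[m] [ 0.1501  0.447  -0.195 ] rotvec [ 0.522 -0.374  1.056] | 1.235 w 87.0 F [-1.   0.1 -1. ] q [ 1.18  0.32 -0.07  1.45  0.02  1.37 -0.06]
t 0.15 tcp [ 256.4 -596.9  235.7] target [ 403.1 -196.2  107.1] d[m] [ 0.1467  0.4007 -0.1286] rotvec [ 0.522 -0.374  1.056] | 1.235 w 87.0 F [-1.   0.1 -1. ] q [ 1.18  0.32 -0.07  1.45  0.02  1.37 -0.06]
```

```bash
python3 -m inch '[{"twist":[0.047,-0.034,0.095],"slide":[0.014,0.036,-0.003],"grip":110},{"twist":[0.047,-0.034,0.095],"slide":[0.014,0.036,-0.003],"grip":110},{"twist":[0.047,-0.034,0.095],"slide":[0.014,0.036,-0.003],"grip":110},{"twist":[0.047,-0.034,0.095],"slide":[0.014,0.036,-0.003],"grip":110},{"twist":[0.047,-0.034,0.095],"slide":[0.014,0.036,-0.003],"grip":110},{"twist":[0.047,-0.034,0.095],"slide":[0.014,0.036,-0.003],"grip":110},{"twist":[0.047,-0.034,0.095],"slide":[0.014,0.036,-0.003],"grip":110},{"twist":[0.047,-0.034,0.095],"slide":[0.014,0.036,-0.003],"grip":110}]' 20
python3 - <<'E'
from h import *
need([411,-88.4,8.5],17,85.8,35,110)
E
```

```text
time: 0.82
eef_pos: [365.2, -303.2, 210.1]
ee_rot: [-0.156, 0.803, 0.55, 0.17]
contact_force: [1.4, -0.9, 0.6]
gripper_width: 50.9
t 0.82 tcp [ 365.2 -303.2  210.1] target [ 403.1 -196.2  107.1] d[m] [ 0.0379  0.107  -0.103 ] rotvec [ 0.133 -0.094  0.277] | 0.321 w 50.9 F [ 1.4 -0.9  0.6] q [ 1.17  0.2  -0.3   1.74 -0.31  1.5   0.56]
```

```bash
python3 -m inch '[{"twist":[0.045,-0.031,0.092],"slide":[0.012,0.035,-0.025],"grip":110},{"twist":[0.045,-0.031,0.092],"slide":[0.012,0.035,-0.025],"grip":110},{"twist":[0.045,-0.031,0.092],"slide":[0.012,0.035,-0.025],"grip":110},{"twist":[0,0,0],"slide":[0,0,-0.025],"grip":110},{"twist":[0,0,0],"slide":[0,0,0],"grip":110}]' 20
python3 - <<'E'
from h import *
need([411,-88.4,8.5],17,85.8,35,110)
cap('wrist','w1'); cap('side','s1')
E
```

```text
time: 1.23
eef_pos: [401.0, -195.1, 113.6]
ee_rot: [-0.208, 0.689, 0.657, 0.225]
contact_force: [-1.4, -0.8, -0.2]
gripper_width: 49.7
t 1.23 tcp [ 401.  -195.1  113.6] target [ 403.1 -196.2  107.1] d[m] [ 0.0021 -0.0011 -0.0065] rotvec [-0.011  0.009 -0.024] | 0.028 w 49.7 F [-1.4 -0.8 -0.2] q [ 1.1   0.33 -0.39  1.87 -0.37  1.37  0.8 ]
```

View pics/w1.png

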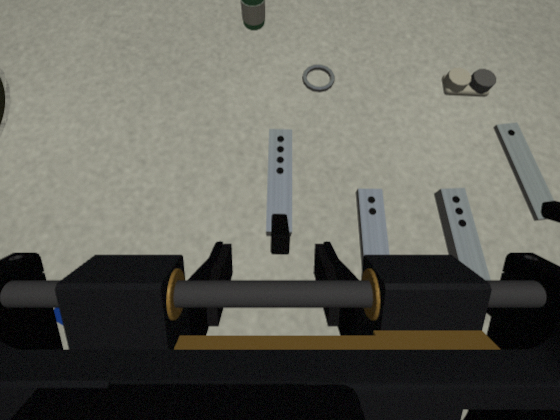

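View pics/s1.png

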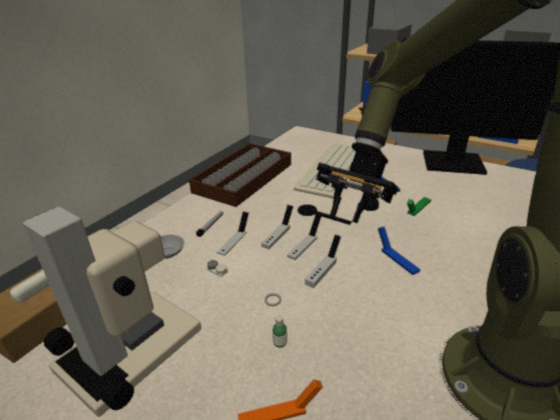

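The wrist view shows plate 4 centred between the fingers, with its tip at (281,130) and handle at (280,233). It is well aligned with the hand. I'll cross-check its pose from this view.

```bash
python3 - <<'E'
from h import *
np.set_printoptions(precision=1,suppress=True)
p=cv2.imread('pics/w1.png'); cv2.imwrite('pics/w1c.png',cv2.resize(p[110:270,230:350],None,fx=5,fy=3.7,interpolation=cv2.INTER_CUBIC))
tl,tr=ray('w1',270,129,17),ray('w1',292,129,17); br=ray('w1',293,234,17);bl=ray('w1',267,234,17)
print(tl,tr,bl,br,np.linalg.norm(tl-tr))
u=(tl+tr-bl-br)[:2]; print(np.degrees(np.arctan2(u[1],u[0])), 'tip mid',(tl+tr)/2, 'len',np.linalg.norm(u)/2,'ctr',(tl+tr)/2-np.r_[55*u/np.linalg.norm(u),0])
E
```

```text
[407.  -36.6  17. ] [430.1 -37.6  17. ] [ 399.2 -149.8   17. ] [ 423.2 -150.8   17. ] 23.100441489683515
86.29704475858642 tip mid [418.5 -37.1  17. ] len 113.44213703899804 ctr [415. -92.  17.]
```

View pics/w1c.png

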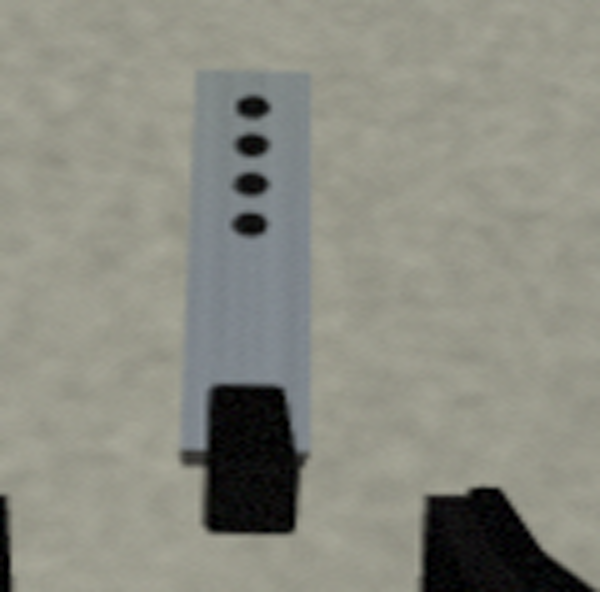

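```bash
python3 - <<'E'
from h import *
need([413,-90.5,8.5],17,86.3,35,110)
need([413,-90.5,8.5],17,86.3,35,29)
E
```

```text
t 1.33 tcp [ 403.  -196.7  117.5] target [ 406.  -198.4  107.1] d[m] [ 0.0031 -0.0017 -0.0104] rotvec [-0.009  0.014 -0.014] | 0.021 w 49.4 F [-0.  -1.  -0.1] q [ 1.1   0.32 -0.39  1.87 -0.37  1.38  0.8 ]
t 1.33 tcp [ 403.  -196.7  117.5] target [ 409.  -152.    40.8] d[m] [ 0.0061  0.0447 -0.0767] rotvec [-0.009  0.014 -0.014] | 0.021 w 49.4 F [-0.  -1.  -0.1] q [ 1.1   0.32 -0.39  1.87 -0.37  1.38  0.8 ]
```

```bash
python3 -m inch '[{"twist":[-0.009,0.014,-0.014],"slide":[0.003,-0.002,-0.010],"grip":110},{"twist":[0,0,0],"slide":[0.001,0.015,-0.022],"grip":110},{"twist":[0,0,0],"slide":[0.001,0.015,-0.022],"grip":110},{"twist":[0,0,0],"slide":[0,0.012,-0.015],"grip":110},{"twist":[0,0,0],"slide":[0,0,0],"grip":110}]' 20
python3 - <<'E'
from h import *
need([413,-90.5,8.5],17,86.3,35,29)
cap('wrist','w2')
E
```

```text
time: 1.75
eef_pos: [412.8, -167.0, 52.0]
ee_rot: [-0.195, 0.703, 0.649, 0.217]
contact_force: [-0.7, 0.0, -0.3]
gripper_width: 49.3
t 1.75 tcp [ 412.8 -167.    52. ] target [ 409.  -152.    40.8] d[m] [-0.0038  0.015  -0.0113] rotvec [0.019 0.007 0.018] | 0.027 w 49.3 F [-0.7  0.  -0.3] q [ 1.05  0.37 -0.41  1.95 -0.38  1.2   0.77]
```

View pics/w2.png

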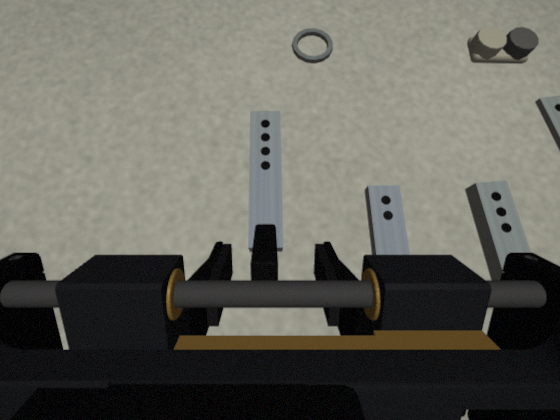

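```bash
python3 -m inch '[{"twist":[0.019,0.007,0.018],"slide":[-0.005,0.008,-0.006],"grip":110},{"twist":[0,0,0],"slide":[0,0.007,-0.006],"grip":110},{"twist":[0,0,0],"slide":[0,0,0],"grip":110}]' 30
python3 - <<'E'
from h import *
need([413,-90.5,8.5],17,86.3,35,29)
cap('wrist','w3')
E
```

```text
time: 2.05
eef_pos: [410.6, -158.5, 43.4]
ee_rot: [-0.201, 0.698, 0.652, 0.219]
contact_force: [0.1, 1.0, -0.1]
gripper_width: 49.6
t 2.05 tcp [ 410.6 -158.5   43.4] target [ 409.  -152.    40.8] d[m] [-0.0016  0.0065 -0.0026] rotvec [0.008 0.006 0.005] | 0.011 w 49.6 F [ 0.1  1.  -0.1] q [ 1.05  0.39 -0.41  1.97 -0.38  1.19  0.78]
```

View pics/w3.png

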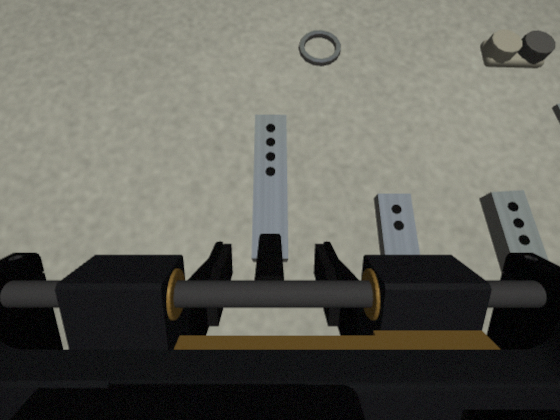

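```bash
python3 -m inch '[{"twist":[0.008,0.006,0.005],"slide":[-0.002,0.0075,-0.003],"grip":110},{"twist":[0,0,0],"slide":[0,0,0],"grip":160},{"twist":[0,0,0],"slide":[0,0,0],"grip":255},{"twist":[0,0,0],"slide":[0,0,0],"grip":255},{"twist":[0,0,0],"slide":[0,0,0],"grip":255},{"twist":[0,0,0],"slide":[0,0,0],"grip":255}]' 35
python3 - <<'E'
from h import *
need([413,-90.5,8.5],17,86.3,35,29)
cap('wrist','w4')
E
```

```text
time: 2.6
eef_pos: [409.7, -153.3, 41.7]
ee_rot: [-0.204, 0.697, 0.652, 0.219]
contact_force: [0.1, 0.6, 0.4]
gripper_width: 24.0
t 2.6 tcp [ 409.7 -153.3   41.7] target [ 409.  -152.    40.8] d[m] [-0.0007  0.0013 -0.0009] rotvec [0.003 0.002 0.002] | 0.004 w 24.0 F [0.1 0.6 0.4] q [ 1.05  0.39 -0.41  1.97 -0.38  1.19  0.78]
```

View pics/w4.png

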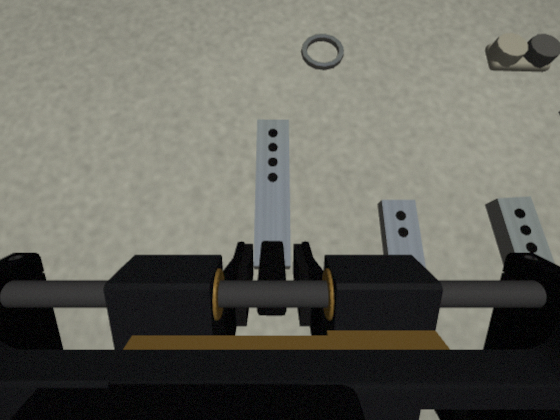

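The handle is centred between the fingers, which are still closing (24 mm).

```bash
python3 -m inch '[{"twist":[0,0,0],"slide":[0,0,0],"grip":255},{"twist":[0,0,0],"slide":[0,0,0],"grip":255},{"twist":[0,0,0],"slide":[0,0,0],"grip":255},{"twist":[0,0,0],"slide":[0,0,0],"grip":255}]' 35
python3 - <<'E'
from h import *
need([413,-90.5,8.5],17,86.3,35,29)
E
```

```text
time: 2.98
eef_pos: [409.7, -153.5, 41.7]
ee_rot: [-0.204, 0.697, 0.652, 0.219]
contact_force: [-0.4, 0.5, -0.0]
gripper_width: 14.0
t 2.98 tcp [ 409.7 -153.5   41.7] target [ 409.  -152.    40.8] d[m] [-0.0007  0.0015 -0.001 ] rotvec [0.003 0.002 0.003] | 0.004 w 14.0 F [-0.4  0.5 -0. ] q [ 1.05  0.39 -0.41  1.97 -0.38  1.19  0.78]
```

```bash
python3 -m inch '[{"twist":[0,0,0],"slide":[0,-0.002,0.015],"grip":255},{"twist":[0,0,0],"slide":[0,0,0.035],"grip":255},{"twist":[0,0,0],"slide":[0,0,0.035],"grip":255},{"twist":[0,0,0],"slide":[0,0,0.02],"grip":255},{"twist":[0,0,0],"slide":[0,0,0],"grip":255}]' 35
python3 - <<'E'
from h import *
need([412,-91,8.5],17,86.3,35,29)
cap('wrist','w5');cap('side','s5')
for n,u,v in (('drops',277,311),('ring',272,277),('case',231,246)): print(n,px('scene0',u,v))
E
```

```text
time: 3.4
eef_pos: [407.2, -154.2, 148.5]
ee_rot: [-0.207, 0.697, 0.651, 0.219]
contact_force: [0.7, -0.6, -1.6]
gripper_width: 13.8
t 3.4 tcp [ 407.2 -154.2  148.5] target [ 408.  -152.5   40.8] d[m] [ 0.0008  0.0017 -0.1078] rotvec [-0.    -0.003  0.002] | 0.004 w 13.8 F [ 0.7 -0.6 -1.6] q [ 1.07  0.23 -0.43  1.9  -0.41  1.4   0.72]
drops [388.19805359 139.61390309  45.37154613]
ring [466.51561376  42.57817081   1.43711052]
case [631.77737989  24.39378292  16.46495894]
```

View pics/w5.png

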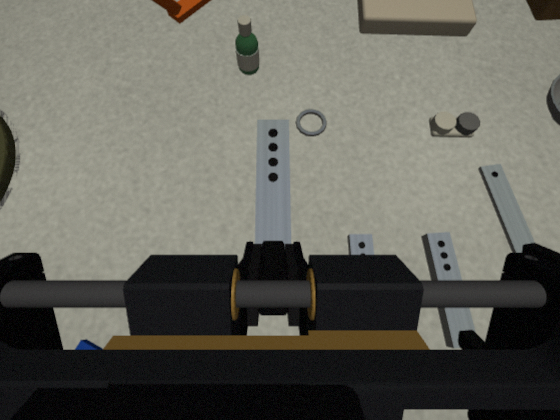

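View pics/s5.png

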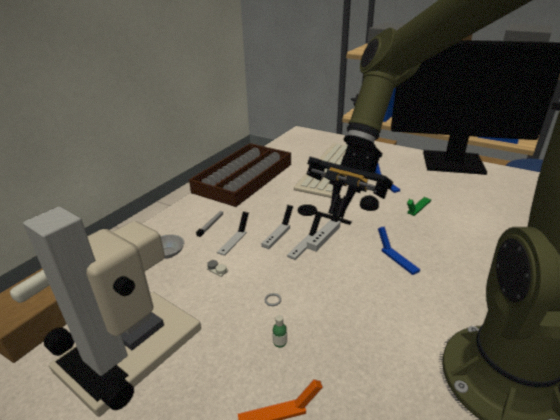

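```bash
cat >> h.py <<'E'
O=np.array([632.6,262.4,0]); YI=83.5
def ins(xc,bot,yaw=None,lat=0):
    """plate-centre at instrument x=xc, plate underside z=bot"""
    yaw=YI if yaw is None else yaw
    _,u=frame(YI,35); _,up=frame(yaw,35); T=O+xc*u+lat*np.array([-u[1],u[0],0])-62*up; T[2]=bot+41.7
    go(T,yaw,35)
E
python3 - <<'E'
from h import *
ins(-125,95)
E
```

```text
t 3.5 tcp [ 405.8 -153.6  145.5] target [611.4  76.6 136.7] d[m] [ 0.2056  0.2302 -0.0088] rotvec [-0.002 -0.006 -0.047] | 0.047 w 13.8 F [-0.3  0.  -0.8] q [ 1.07  0.23 -0.43  1.91 -0.41  1.39  0.72]
```

```bash
python3 -m inch '[{"twist":[0,0,-0.006],"slide":[0.02,0.022,0],"grip":255},{"twist":[0,0,-0.006],"slide":[0.025,0.028,0],"grip":255},{"twist":[0,0,-0.006],"slide":[0.025,0.028,0],"grip":255},{"twist":[0,0,-0.006],"slide":[0.025,0.028,0],"grip":255},{"twist":[0,0,-0.006],"slide":[0.025,0.028,0],"grip":255},{"twist":[0,0,-0.006],"slide":[0.025,0.028,0],"grip":255},{"twist":[0,0,-0.006],"slide":[0.02,0.022,0],"grip":255},{"twist":[0,0,0],"slide":[0,0,0],"grip":255}]' 35
python3 - <<'E'
from h import *
ins(-125,95)
cap('wrist','w6');cap('side','s6');cap('scene','c6')
E
```

```text
time: 4.17
eef_pos: [567.7, 37.3, 131.3]
ee_rot: [-0.211, 0.717, 0.628, 0.218]
contact_force: [-0.3, 0.2, -1.2]
gripper_width: 13.6
t 4.17 tcp [567.7  37.3 131.3] target [611.4  76.6 136.7] d[m] [0.0437 0.0393 0.0054] rotvec [-0.008 -0.027  0.01 ] | 0.03 w 13.6 F [-0.3  0.2 -1.2] q [ 0.74  0.37 -0.58  1.81 -0.46  1.13  0.28]
```

View pics/w6.png

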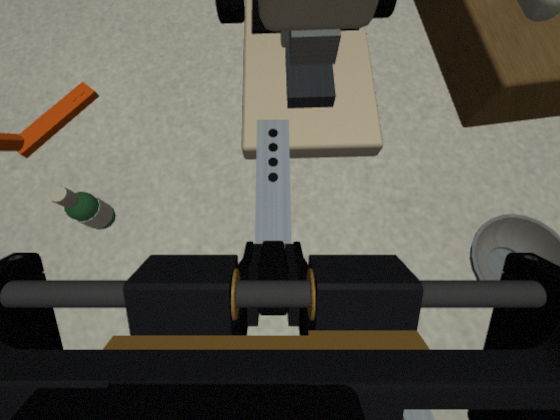

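View pics/s6.png

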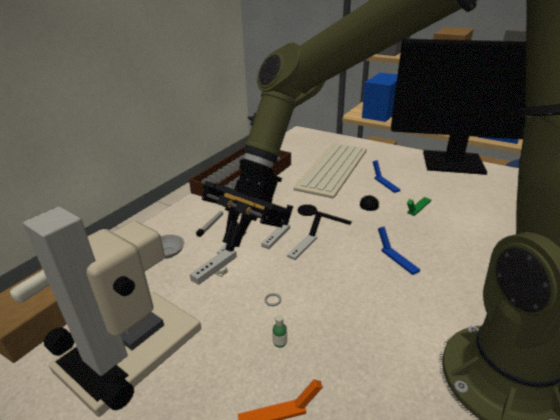

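The wrist view shows the plate tip at (273,121) ahead of the instrument. The pad ledge is at about (310,85), the jaw front above it at (313,45), and the base front edge runs from (243,150) to (380,148). I'll measure the instrument from here.

```bash
python3 - <<'E'
from h import *
np.set_printoptions(precision=2,suppress=True)
p=cv2.imread('pics/w6.png'); cv2.imwrite('pics/w6c.png',cv2.resize(p[0:170,220:400],None,fx=4.4,fy=3.5,interpolation=cv2.INTER_CUBIC))
P,X=cloud('w6'); y=np.radians(YI); Rz=np.array([[np.cos(y),-np.sin(y),0],[np.sin(y),np.cos(y),0],[0,0,1]])
L=(X-O)@Rz
print('base z',np.nanmedian(L[118:140,335:365,2]),'table',np.nanmedian(L[180:230,350:430,2]))
print('pad pts',np.nanmedian(L[80:102,294:326].reshape(-1,3),axis=0))
for c in range(292,332,6): print(c, L[70:108:4,c,2])
b=L[60:150,245:380].reshape(-1,3); b=b[abs(b[:,2]-25)<4]; print('base ext',np.percentile(b,[0.5,99.5],axis=0))
b=L[66:104,280:340].reshape(-1,3); b=b[(b[:,2]>36)&(b[:,2]<60)]; print('pad ext',np.percentile(b,[0.5,5,50,95,99.5],axis=0))
b=L[10:66,280:345]; j=b[b[...,2]>58]; print('jaw',np.percentile(j,[1,5,50,95,99],axis=0))
E
```

```text
base z 23.84856227229716 table -1.0536490958910791
pad pts [-37.66   3.41  40.83]
292 [40.65 41.3  40.15 40.85 41.55 41.73 41.18 40.75 35.35 26.94]
298 [41.64 41.07 42.36 41.53 41.   40.5  40.97 41.11 33.22 28.42]
304 [41.02 41.4  40.87 41.72 40.97 41.4  40.54 40.9  33.53 27.05]
310 [40.43 42.19 40.28 41.53 41.15 40.35 41.95 39.82 32.49 26.11]
316 [40.56 40.65 40.5  41.63 41.65 40.41 40.6  39.11 32.28 27.44]
322 [40.55 40.9  40.38 40.89 40.57 41.96 40.7  38.33 33.56 26.5 ]
328 [41.16 41.85 40.95 41.54 40.32 40.5  40.63 38.62 32.02 25.7 ]
base ext [[-95.48 -70.31  21.5 ]
 [ 21.66  73.66  27.78]]
pad ext [[-46.79 -22.12  36.42]
 [-45.97 -19.8   38.56]
 [-27.81   2.99  40.88]
 [ -6.81  25.33  41.91]
 [ -4.11  27.6   42.37]]
jaw [[-27.09 -19.38  64.65]
 [-26.66 -17.22  67.64]
 [-25.54   4.92  95.92]
 [-20.82  28.11 118.9 ]
 [-15.58  33.02 120.66]]
```

View pics/w6c.png

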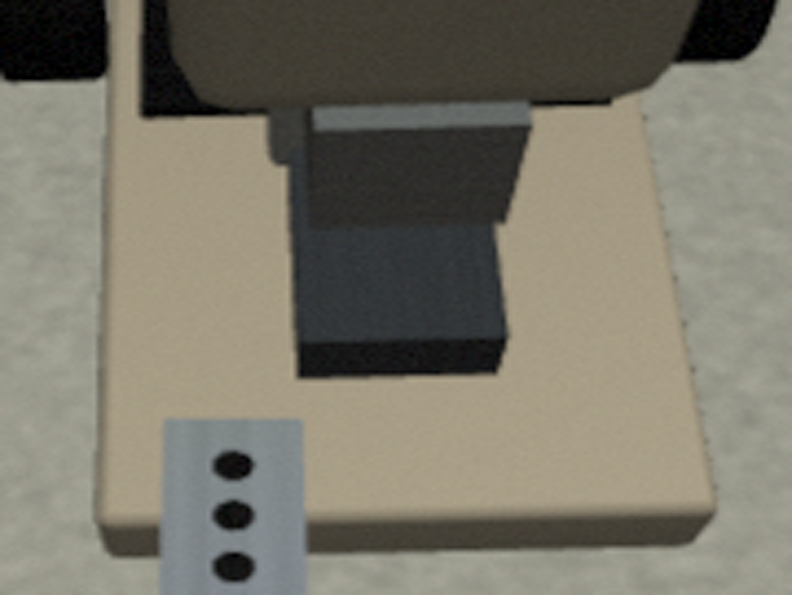

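```bash
python3 - <<'E'
from h import *
np.set_printoptions(precision=2,suppress=True)
c=lambda x,y:(220+(x+.5)/4.4-.5,(y+.5)/3.5-.5)
a,b=ray('w6',*c(298,344),41),ray('w6',*c(506,337),41)
ang=lambda d:np.degrees(np.arctan2(d[1],d[0]))
print('pad front',a,b,np.linalg.norm(a-b),ang(b-a)+90)
l=ray('w6',*c(290,175),41); print('left edge',l,ang(l-a)); r=ray('w6',*c(496,230),41); print('right',ang(r-b))
a2,b2=ray('w6',*c(100,522),25),ray('w6',*c(713,513),25); print('base front',a2,b2,np.linalg.norm(a2-b2),ang(b2-a2)+90)
t=ray('w6',*c(163,420),106.6),ray('w6',*c(303,420),106.6); print('tip',t,ang(t[1]-t[0])+90, 'mid',(t[0]+t[1])/2)
o=env.get_obs();q=o['ee_rot'];R=Ro.from_quat([q[1],q[2],q[3],q[0]]).as_matrix();print(R[:,1],ang(R[:,1])+90)
E
```

```text
pad front [600.51 219.54  41.  ] [649.5  214.84  41.  ] 49.21837357670703 84.52350486194156
left edge [607.42 284.22  41.  ] 83.89639741148171
right 82.7236221490427
base front [547.19 175.64  25.  ] [690.61 158.53  25.  ] 144.44086497106704 83.19498228923676
tip (array([566.34, 150.29, 106.6 ]), array([590.21, 146.84, 106.6 ])) 81.77415370251643 mid [578.28 148.56 106.6 ]
[ 0.99 -0.13 -0.03] 82.57580660587406
```

```bash
python3 -m inch '[{"twist":[-0.008,-0.027,0.010],"slide":[0.022,0.020,0.002],"grip":255},{"twist":[0,0,0],"slide":[0.022,0.020,0.002],"grip":255},{"twist":[0,0,0],"slide":[0,0,0],"grip":255}]' 35
python3 - <<'E'
from h import *
ins(-125,95)
ins(-80,48)
E
```

```text
time: 4.57
eef_pos: [608.1, 62.4, 129.7]
ee_rot: [-0.198, 0.719, 0.629, 0.22]
contact_force: [-0.6, 0.6, -0.3]
gripper_width: 13.5
t 4.57 tcp [608.1  62.4 129.7] target [611.4  76.6 136.7] d[m] [0.0033 0.0142 0.007 ] rotvec [ 0.008 -0.009  0.018] | 0.022 w 13.5 F [-0.6  0.6 -0.3] q [ 0.66  0.42 -0.58  1.75 -0.43  1.08  0.2 ]
t 4.57 tcp [608.1  62.4 129.7] target [616.5 121.3  89.7] d[m] [ 0.0084  0.0589 -0.04  ] rotvec [ 0.008 -0.009  0.018] | 0.022 w 13.5 F [-0.6  0.6 -0.3] q [ 0.66  0.42 -0.58  1.75 -0.43  1.08  0.2 ]
```

```bash
python3 -m inch '[{"twist":[0.008,-0.009,0.018],"slide":[0.003,0.015,-0.010],"grip":255},{"twist":[0,0,0],"slide":[0.002,0.016,-0.012],"grip":255},{"twist":[0,0,0],"slide":[0.002,0.016,-0.010],"grip":255},{"twist":[0,0,0],"slide":[0,0,0],"grip":255}]' 35
python3 - <<'E'
from h import *
ins(-80,48)
E
```

```text
time: 4.9
eef_pos: [614.0, 100.0, 92.7]
ee_rot: [-0.198, 0.716, 0.631, 0.222]
contact_force: [0.3, 0.7, -1.2]
gripper_width: 13.6
t 4.9 tcp [614.  100.   92.7] target [616.5 121.3  89.7] d[m] [ 0.0025  0.0214 -0.003 ] rotvec [ 0.006 -0.003  0.011] | 0.013 w 13.6 F [ 0.3  0.7 -1.2] q [ 0.61  0.46 -0.59  1.78 -0.43  0.98  0.19]
```

```bash
python3 -m inch '[{"twist":[0.006,-0.003,0.011],"slide":[0.002,0.014,0.0],"grip":255},{"twist":[0,0,0],"slide":[0.001,0.012,0],"grip":255},{"twist":[0,0,0],"slide":[0,0,0],"grip":255},{"twist":[0,0,0],"slide":[0,0,0],"grip":255}]' 35
python3 - <<'E'
from h import *
ins(-80,48)
cap('wrist','w7')
p=cv2.imread('pics/w7.png'); cv2.imwrite('pics/w7c.png',cv2.resize(p[0:200,180:400],None,fx=3.6,fy=3,interpolation=cv2.INTER_CUBIC))
cap('side','s7');p=cv2.imread('pics/s7.png'); cv2.imwrite('pics/s7c.png',cv2.resize(p[200:400,0:270],None,fx=2.9,fy=2.9,interpolation=cv2.INTER_CUBIC))
E
```

```text
time: 5.23
eef_pos: [616.5, 120.9, 90.9]
ee_rot: [-0.2, 0.714, 0.633, 0.223]
contact_force: [-0.4, 0.4, -1.3]
gripper_width: 13.6
t 5.23 tcp [616.5 120.9  90.9] target [616.5 121.3  89.7] d[m] [ 0.0001  0.0005 -0.0012] rotvec [ 0.003 -0.003  0.006] | 0.008 w 13.6 F [-0.4  0.4 -1.3] q [ 0.58  0.47 -0.6   1.78 -0.43  0.96  0.17]
```

View pics/w7c.png

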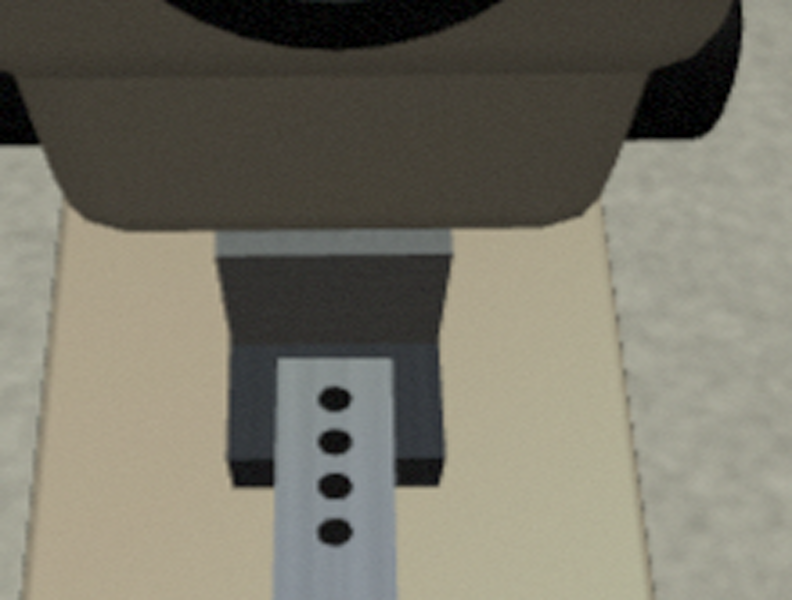

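View pics/s7c.png

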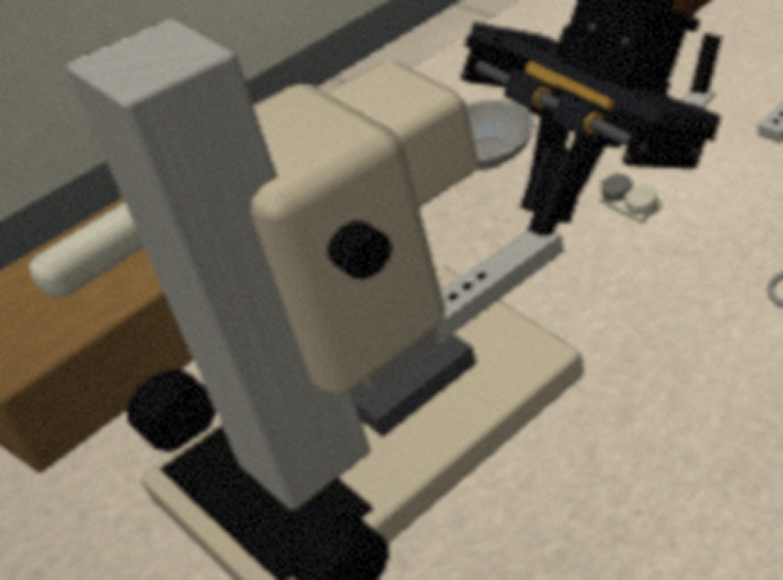

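The plate is centred over the pad in the wrist crop (plate mid 335, pad mid 336 px). Next I'll lower it onto the ledge to feel the pad height.

```bash
python3 -m inch '[{"twist":[0.003,-0.003,0.006],"slide":[0,0,-0.004],"grip":255},{"twist":[0,0,0],"slide":[0,0,-0.002],"grip":255},{"twist":[0,0,0],"slide":[0,0,-0.001],"grip":255}]' 35
python3 -m inch '[{"twist":[0,0,0],"slide":[0,0,-0.001],"grip":255}]' 
python3 -m inch '[{"twist":[0,0,0],"slide":[0,0,-0.001],"grip":255}]'
```

```text
time: 5.58
eef_pos: [617.7, 119.0, 84.5]
ee_rot: [-0.199, 0.712, 0.635, 0.225]
contact_force: [-1.0, 0.0, -0.5]
gripper_width: 13.6
time: 5.67
eef_pos: [617.8, 118.5, 83.4]
ee_rot: [-0.199, 0.712, 0.634, 0.225]
contact_force: [-1.4, -1.6, 2.9]
gripper_width: 13.7
time: 5.75
eef_pos: [618.0, 118.4, 83.0]
ee_rot: [-0.199, 0.712, 0.634, 0.226]
contact_force: [-2.3, -2.5, 6.0]
gripper_width: 13.8
```

Contact came at TCP z ≈ 83.5, which puts the pad top at ≈ 41.8 and the gap at ≈ 20.2 mm. That is enough for the 17 mm plate with about 3 mm of play. I'll raise 1.5 mm and slide in.

```bash
python3 -m inch '[{"twist":[0,0,0],"slide":[0,0,0.002],"grip":255},{"twist":[0,0,0],"slide":[0,0,0.0],"grip":255}]'
python3 - <<'E'
from h import *
ins(-60,43.3)
E
```

```text
time: 5.92
eef_pos: [618.2, 118.2, 85.1]
ee_rot: [-0.199, 0.712, 0.634, 0.226]
contact_force: [0.3, -0.4, -0.9]
gripper_width: 13.8
t 5.92 tcp [618.2 118.2  85.1] target [618.8 141.2  85. ] d[m] [ 0.0006  0.023  -0.0001] rotvec [-0.     0.003  0.003] | 0.004 w 13.8 F [ 0.3 -0.4 -0.9] q [ 0.59  0.48 -0.6   1.78 -0.43  0.95  0.18]
```

```bash
python3 -m inch '[{"twist":[0,0.003,0.003],"slide":[0.0005,0.006,0],"grip":255},{"twist":[0,0,0],"slide":[0.0005,0.008,0],"grip":255},{"twist":[0,0,0],"slide":[0.0005,0.008,0],"grip":255},{"twist":[0,0,0],"slide":[0,0.003,0],"grip":255}]'
python3 - <<'E'
from h import *
ins(-60,43.3);ins(-40,43.3)
E
```

```text
time: 6.25
eef_pos: [620.0, 144.4, 84.5]
ee_rot: [-0.2, 0.712, 0.634, 0.224]
contact_force: [-0.9, 0.3, -0.7]
gripper_width: 13.7
t 6.25 tcp [620.  144.4  84.5] target [618.8 141.2  85. ] d[m] [-0.0012 -0.0032  0.0005] rotvec [ 0.001 -0.001  0.002] | 0.002 w 13.7 F [-0.9  0.3 -0.7] q [ 0.55  0.48 -0.61  1.78 -0.43  0.93  0.14]
t 6.25 tcp [620.  144.4  84.5] target [621.1 161.1  85. ] d[m] [0.0011 0.0166 0.0005] rotvec [ 0.001 -0.001  0.002] | 0.002 w 13.7 F [-0.9  0.3 -0.7] q [ 0.55  0.48 -0.61  1.78 -0.43  0.93  0.14]
```

The tip is now about 17 mm past the jaw front and no force has built up. I'll continue.

```bash
python3 -m inch '[{"twist":[0,0,0.001],"slide":[0,0.006,0.0005],"grip":255},{"twist":[0,0,0],"slide":[0.0003,0.007,0.0003],"grip":255},{"twist":[0,0,0],"slide":[0.0003,0.006,0],"grip":255}]'
python3 - <<'E'
from h import *
ins(-30,43.3)
E
```

```text
time: 6.5
eef_pos: [620.0, 166.2, 85.1]
ee_rot: [-0.2, 0.711, 0.635, 0.224]
contact_force: [-0.3, 0.7, -1.1]
gripper_width: 13.4
t 6.5 tcp [620.  166.2  85.1] target [622.2 171.   85. ] d[m] [ 0.0022  0.0048 -0.0001] rotvec [ 0.001 -0.001 -0.001] | 0.002 w 13.4 F [-0.3  0.7 -1.1] q [ 0.52  0.48 -0.61  1.78 -0.43  0.91  0.12]
```

```bash
python3 -m inch '[{"twist":[0,0,0],"slide":[0.001,0.005,0],"grip":255},{"twist":[0,0,0],"slide":[0.001,0.004,0],"grip":255},{"twist":[0,0,0],"slide":[0.0005,0.002,0],"grip":255}]'
python3 - <<'E'
from h import *
ins(-11,43.3)
cap('wrist','w8');cap('side','s8');p=cv2.imread('pics/s8.png'); cv2.imwrite('pics/s8c.png',cv2.resize(p[200:400,0:270],None,fx=2.9,fy=2.9,interpolation=cv2.INTER_CUBIC))
E
```

```text
time: 6.75
eef_pos: [622.0, 180.7, 85.3]
ee_rot: [-0.201, 0.71, 0.636, 0.223]
contact_force: [-0.6, -0.6, -1.3]
gripper_width: 13.5
t 6.75 tcp [622.  180.7  85.3] target [624.3 189.9  85. ] d[m] [ 0.0024  0.0091 -0.0003] rotvec [ 0.    -0.001 -0.004] | 0.004 w 13.5 F [-0.6 -0.6 -1.3] q [ 0.49  0.49 -0.62  1.77 -0.42  0.9   0.1 ]
```

View pics/s8c.png

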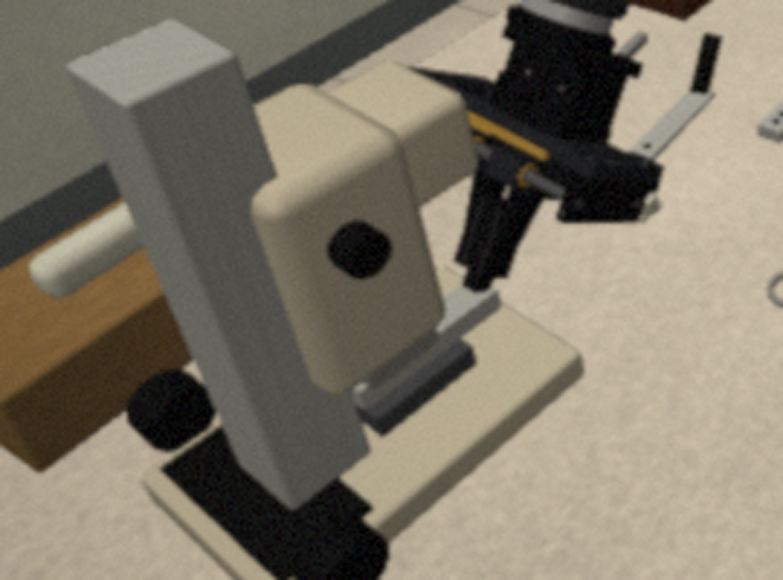

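View pics/w8.png

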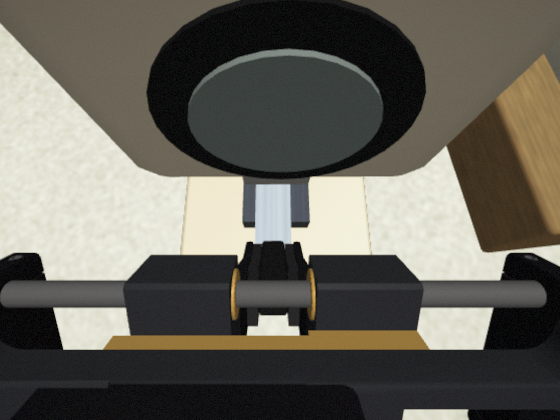

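The plate is under the jaw, still centred on the pad (273 vs 276 px), and meets no resistance. I'll creep on to the column in small steps.

```bash
python3 -m inch '[{"twist":[0,0,-0.004],"slide":[0.001,0.003,-0.0003],"grip":255},{"twist":[0,0,0],"slide":[0.0005,0.001,0],"grip":255}]'
python3 -m inch '[{"twist":[0,0,0],"slide":[0.0005,0.002,0],"grip":255},{"twist":[0,0,0],"slide":[0,0.001,0],"grip":255}]'
python3 - <<'E'
from h import *
ins(-11,43.3)
E
```

```text
time: 7.02
eef_pos: [623.9, 183.7, 84.7]
ee_rot: [-0.2, 0.712, 0.634, 0.224]
contact_force: [-0.1, -0.1, -0.7]
gripper_width: 13.6
time: 7.18
eef_pos: [624.8, 186.1, 84.5]
ee_rot: [-0.2, 0.713, 0.634, 0.224]
contact_force: [-0.3, 0.5, -1.3]
gripper_width: 13.7
t 7.18 tcp [624.8 186.1  84.5] target [624.3 189.9  85. ] d[m] [-0.0004  0.0038  0.0005] rotvec [ 0.001 -0.001  0.003] | 0.004 w 13.7 F [-0.3  0.5 -1.3] q [ 0.48  0.49 -0.62  1.77 -0.42  0.89  0.08]
```

```bash
python3 -m inch '[{"twist":[0,0,0.003],"slide":[0,0.002,0],"grip":255},{"twist":[0,0,0],"slide":[0,0.001,0],"grip":255}]'
python3 -m inch '[{"twist":[0,0,0],"slide":[0,0.0015,0],"grip":255}]'
python3 -m inch '[{"twist":[0,0,0],"slide":[0,0.0015,0],"grip":255}]'
```

```text
time: 7.35
eef_pos: [624.9, 188.9, 84.5]
ee_rot: [-0.2, 0.712, 0.635, 0.223]
contact_force: [-1.0, 0.3, -0.5]
gripper_width: 13.9
time: 7.43
eef_pos: [625.0, 190.2, 84.4]
ee_rot: [-0.2, 0.712, 0.635, 0.223]
contact_force: [-0.0, -0.2, -1.4]
gripper_width: 13.4
time: 7.52
eef_pos: [625.4, 190.4, 84.2]
ee_rot: [-0.199, 0.713, 0.635, 0.223]
contact_force: [-0.3, -4.6, 0.8]
gripper_width: 14.0
```

The plate has reached the column (−4.6 N at y ≈ 190.3, 189.9 expected). I'll back off a touch, lower onto the pad and release.

```bash
python3 -m inch '[{"twist":[0,0,0],"slide":[0,-0.0005,-0.0005],"grip":255},{"twist":[0,0,0],"slide":[0,0,-0.0005],"grip":255}]' 10
python3 - <<'E'
from h import *
ins(-11,41.8)
E
```

```text
time: 7.68
eef_pos: [625.8, 189.8, 83.8]
ee_rot: [-0.199, 0.713, 0.634, 0.223]
contact_force: [-0.8, -1.7, 3.5]
gripper_width: 13.7
t 7.68 tcp [625.8 189.8  83.8] target [624.3 189.9  83.5] d[m] [-0.0015  0.0001 -0.0003] rotvec [ 0.003 -0.001  0.002] | 0.004 w 13.7 F [-0.8 -1.7  3.5] q [ 0.48  0.49 -0.61  1.77 -0.42  0.89  0.08]
```

```bash
python3 -m inch '[{"twist":[0,0,0],"slide":[0,0,0],"grip":205},{"twist":[0,0,0],"slide":[0,0,0],"grip":170},{"twist":[0,0,0],"slide":[0,0,0],"grip":140},{"twist":[0,0,0],"slide":[0,0,0],"grip":140},{"twist":[0,0,0],"slide":[0,0,0],"grip":140}]' 10
python3 - <<'E'
from h import *
cap('wrist','w9');cap('side','s9');p=cv2.imread('pics/s9.png'); cv2.imwrite('pics/s9c.png',cv2.resize(p[200:400,0:270],None,fx=2.9,fy=2.9,interpolation=cv2.INTER_CUBIC))
E
```

```text
time: 8.1
eef_pos: [626.0, 191.2, 84.5]
ee_rot: [-0.2, 0.712, 0.635, 0.224]
contact_force: [-0.2, -0.2, 0.1]
gripper_width: 34.8
```

View pics/s9c.png

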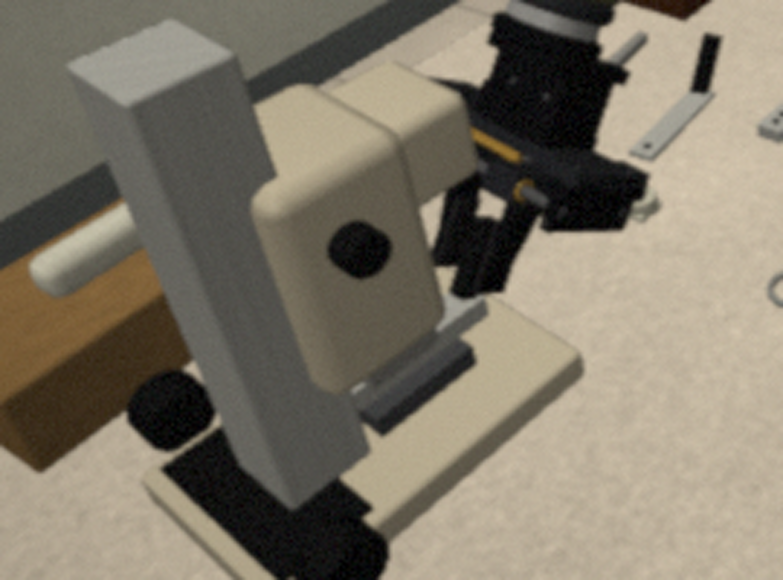

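View pics/w9.png

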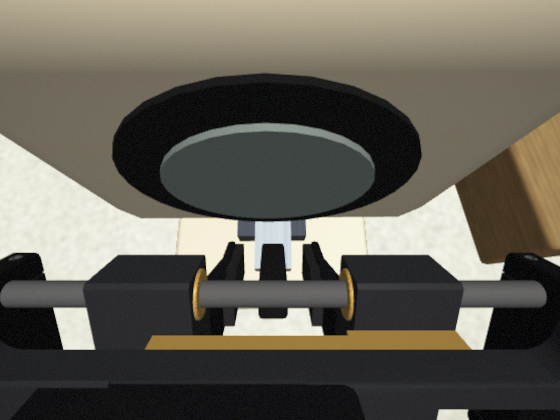

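```bash
python3 -m inch '[{"twist":[0,0,0],"slide":[-0.001,-0.007,0.009],"grip":140},{"twist":[0,0,0],"slide":[-0.001,-0.016,0.018],"grip":140},{"twist":[0,0,0],"slide":[-0.002,-0.02,0.024],"grip":140},{"twist":[0,0,0],"slide":[-0.003,-0.03,0.015],"grip":140},{"twist":[0,0,0],"slide":[-0.004,-0.035,0.01],"grip":140},{"twist":[0,0,0],"slide":[-0.004,-0.035,0.01],"grip":140},{"twist":[0,0,0],"slide":[0,0,0],"grip":140}]' 10
python3 - <<'E'
from h import *
for n in ('wrist','side','scene'): cap(n,n[0]+'A')
p=cv2.imread('pics/sA.png')
np.set_printoptions(precision=2,suppress=True)
p=cv2.imread('pics/wA.png'); cv2.imwrite('pics/wAc.png',cv2.resize(p[0:240,160:400],None,fx=3.2,fy=2.5,interpolation=cv2.INTER_CUBIC))
E
```

```text
time: 8.78
eef_pos: [606.5, 44.0, 177.6]
ee_rot: [-0.2, 0.71, 0.637, 0.223]
contact_force: [1.0, -1.0, -1.0]
gripper_width: 39.0
```

View pics/wAc.png

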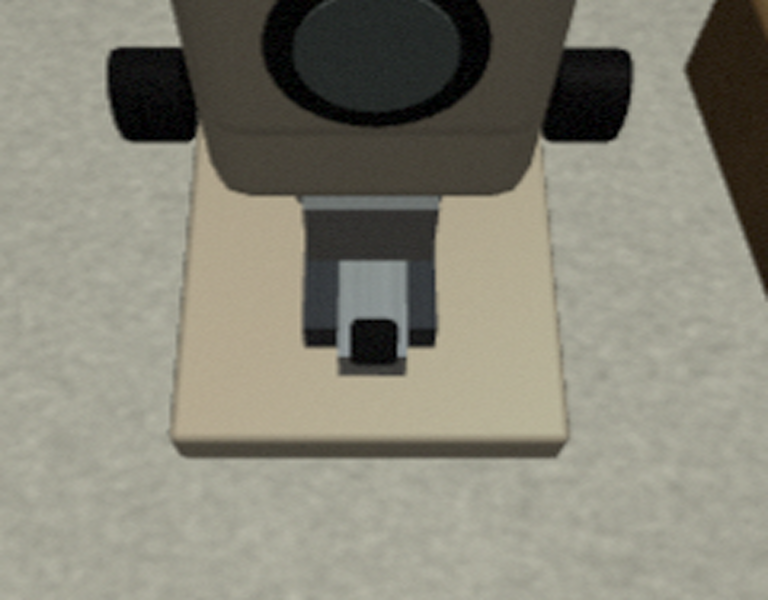

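View pics/sA.png

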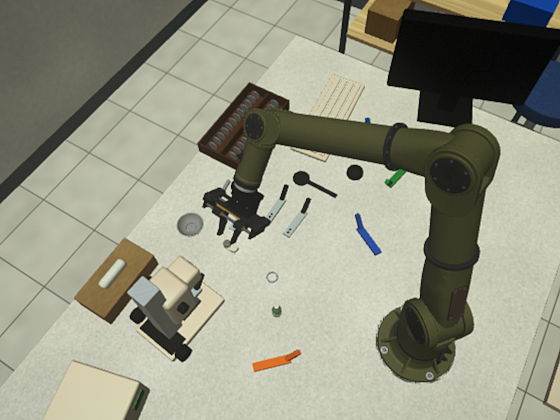

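```bash
python3 - <<'E'
from h import *
np.set_printoptions(precision=2,suppress=True)
c=lambda x,y:(160+(x+.5)/3.2-.5,(y+.5)/2.5-.5)
y=np.radians(YI); Rz=np.array([[np.cos(y),-np.sin(y),0],[np.sin(y),np.cos(y),0],[0,0,1]])
f=lambda x,v,h:(ray('wA',*c(x,v),h)-O)@Rz
for n,a in dict(baseL=(175,438,25),baseR=(565,438,25),padL=(304,330,41.8),padR=(436,330,41.8),rearL=(339,359,58.8),rearR=(406,359,58.8),frontL=(340,261,58.8),frontR=(408,261,58.8)).items(): print(n,f(*a))
P,X=cloud('wA'); L=(X-O)@Rz
u0,v0=c(343,265); u1,v1=c(403,315)
q=L[int(v0)+1:int(v1),int(u0)+1:int(u1)].reshape(-1,3); A=np.c_[q[:,:2],np.ones(len(q))]; k=np.linalg.lstsq(A,q[:,2],rcond=None)[0]; print('plate top z',np.median(q[:,2]),'slopes',k[:2])
print('base z',np.nanmedian(L[150:170,222:255,2]))
# head moved? compare side images
a=cv2.imread('pics/side0.png').astype(int);b=env.capture('side')[0][:,:,::-1].astype(int)
print('head diff',abs(a-b)[210:325,35:140].mean(), np.percentile(abs(a-b)[210:325,35:140],99))
E
```

```text
baseL [-88.48  73.53  25.  ]
baseR [-87.13 -70.85  25.  ]
padL [-39.89  26.17  41.8 ]
padR [-39.45 -22.6   41.8 ]
rearL [-65.64  12.36  58.8 ]
rearR [-65.43 -10.67  58.8 ]
frontL [-14.06  12.91  58.8 ]
frontR [-13.84 -11.63  58.8 ]
 ** On entry to DLASCL parameter number  4 had an illegal value
 ** On entry to DLASCL parameter number  4 had an illegal valueTraceback (most recent call last):
  File "<stdin>", line 9, in <module>
    x, resids, rank, s = _umath_linalg.lstsq(a, b, rcond,
                         ~~~~~~~~~~~~~~~~~~~^^^^^^^^^^^^^
                                             signature=signature)
                                             ^^^^^^^^^^^^^^^^^^^^
    raise LinAlgError("SVD did not converge in Linear Least Squares")
numpy.linalg.LinAlgError: SVD did not converge in Linear Least Squares
```

```bash
python3 - <<'E'
from h import *
np.set_printoptions(precision=3,suppress=True)
y=np.radians(YI); Rz=np.array([[np.cos(y),-np.sin(y),0],[np.sin(y),np.cos(y),0],[0,0,1]])
P,X=cloud('wA'); L=(X-O)@Rz
q=L[107:126,268:286].reshape(-1,3); q=q[np.isfinite(q).all(1)]; q=q[abs(q[:,2]-58)<6]
A=np.c_[q[:,:2],np.ones(len(q))]; k=np.linalg.lstsq(A,q[:,2],rcond=None)[0]; print(len(q),'plate top z',np.median(q[:,2]),'slopes',k[:2],'base z',np.nanmedian(L[150:170,222:255,2]),'pad z',np.nanmedian(L[112:125,258:264,2]))
a=cv2.imread('pics/side0.png').astype(int);b=cv2.imread('pics/sA.png');
E
python3 - <<'E'
from h import *
cap('side','sB')
a=np.load('pics/side0.npz');b=np.load('pics/sB.npz')
da=np.abs(a['p'].astype(int)-b['p'].astype(int))[210:325,35:140]; print('head rgb diff mean/99%',da.mean(),np.percentile(da,99))
E
```

```text
339 plate top z 59.80189006763295 slopes [ 0.004 -0.001] base z 25.75519140870475 pad z 42.789662012814944
head rgb diff mean/99% 4.596466528640442 11.0
```

View pics/sB.png

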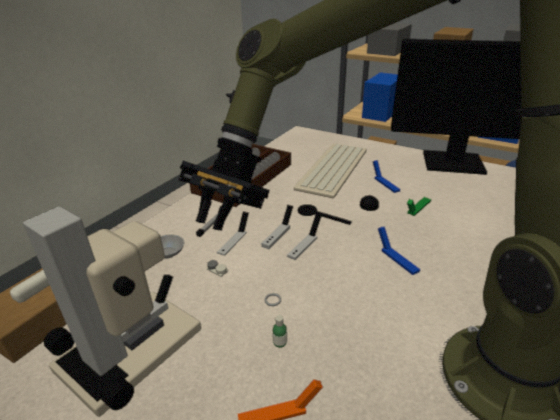

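The side view shows plate 4 in the gap with its handle at (164,288). The other three are flat at (233,240), (277,235) and (303,245), and the bystanders are unmoved.

```bash
python3 - <<'E'
from plant import env
print(env.hand_in())
E
```

```text
the job is handed in; nothing more can be done
None
```

I put plate 4 (17 mm) in the gap and handed the job in at about 9 s of the 72 s limit. It is the thickest plate and it fits, so I did not try the other three; they were never touched and still lie flat on the table.

- **Fit:** Touching plate 4 down on the ledge put the pad top at z ≈ 41.8 mm, which makes the gap about 20.2 mm. The plate slid in with no force building up and leaves about 3 mm of play (limit 4.6 mm).
- **Pushed home:** The tip met the column with about 4.6 N. I then backed off slightly, lowered the plate onto the pad and let go.
- **Position:** In the last measurements the plate's centre is at x ≈ -10.5 mm in the instrument's frame. It is about 1 mm off the centre line and square to within about 1°.
- **Flat:** The plate's top slopes by less than 0.005 rad and lies 17.0 mm above the pad.
- **Head and bystanders:** Before-and-after side pictures show no change at the head, apart from image noise. By eye, the small things have not moved in those pictures. I did not measure either one, and the hand-in reported no verdict.
- **Disagreements:** Wrist-camera positions were off by about 5 mm while the arm was moving. I relied on touch and on positions compared within a single picture. One flatness script failed on missing depth readings; I re-ran it on valid pixels, and the flatness figures above come from that run.

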